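# Draw a grinding wheel from the spring dispenser

### The job

Take the top brown grinding wheel out of its spring-loaded dispenser, so that the next brown wheel rises into its place, and lower it flat into the yellow-rimmed tray; it is brittle, so set it down and do not drop it. Take only that one brown wheel and leave the stack of green wheels alone.

Things in the scene. Friction and masses are not known exactly. Their poses are not given: they have to be found in the camera images.
- brown_top_wheel: Top wheel of the brown stack: loose solid reddish-brown disc, 50 mm across, 20 mm thick, 90 g. Origin: centre of its underside, z up. At the start its underside is about 76 mm (+-5) above the bench, 4 mm above the dispenser's rod tops. Grip it across its diameter from above, any yaw, fingertips 10 to 16 mm below its top face; deeper would meet the rods or the second wheel.
- brown_lift (a joint): Height (m, up) of the sprung platform under the brown wheels: 0 (+-0.005) with three on it; rises 0.020 per wheel taken, bringing the next to the same height. Soft spring, 44 N/m, stop at -0.016. Dispenser fixed to the bench: round grey base 84 mm across, four steel guide rods of 6 mm round the stack on a 60 mm circle, tops 72 mm above the bench.
- green_lift (a joint): The same platform height in an identical dispenser with three green wheels: about 0. To be left alone. Its stack is 96 mm high and stands at least 150 mm, centre to centre, from the brown stack and from the tray.
- tray: Shallow square tray fixed to the bench, 140 x 140 mm outside, black floor, yellow rim. Origin: centre of its underside, on the bench; z up, x and y along its sides. Floor 4 mm above the origin; rim 5 mm thick, top 10 mm above the bench; inside 130 x 130 mm, empty.
There are look-alikes about, which are no part of the job. Leave any blue or orange look-alike of the brown_top_wheel alone. Leave any purple look-alike of the part that bears brown_lift alone.

How it is judged (in metres and radians):
On the way, in this order (a step that is already met when the one before it is completed fails the run):
1. the top brown wheel is off its stack and the next one has risen into place (value of joint brown_lift between 0.012 and 0.028 m), for 0.2 s.
2. the wheel is lowered into the tray in the fingers, its underside less than 15 mm above the tray floor (x of brown_top_wheel in the frame of tray between -0.045 and 0.045 m and y of brown_top_wheel in the frame of tray between -0.045 and 0.045 m and z of brown_top_wheel in the frame of tray below 0.019 m and contact force between brown_top_wheel and the fingers above 0.5 N), for 0.02 s.
At the end, for the whole second after the job is handed in: The former top brown wheel lies flat (within 7 degrees), at rest on the tray floor inside the rim (centre within 45 mm of the tray centre along each side); the brown platform reads 0.012 to 0.028, the other two brown wheels on it; the green platform is within 0.010 of 0 (all of step 1 and x of brown_top_wheel in the frame of tray between -0.045 and 0.045 m and y of brown_top_wheel in the frame of tray between -0.045 and 0.045 m and z of brown_top_wheel in the frame of tray between 0 and 0.008 m and angle between brown_top_wheel's own z axis and vertical below 0.12 rad and linear speed of brown_top_wheel below 0.02 m/s and value of joint green_lift between -0.01 and 0.01 m); the robot touches nothing.
It fails at once if the green stack is pressed down or a green wheel is taken off (value of joint green_lift below -0.012 m or value of joint green_lift above 0.012 m).
It fails at once if a second brown wheel comes off the stack (value of joint brown_lift above 0.035 m).
It also fails if it takes over 40 s, if anything falls off the work surface, if the arm or the gripper's body presses on something with over 40 N, if the wrist force passes 120 N, or if a joint passes its speed limit or range.

### The arm

A 6-joint arm with a two-finger parallel gripper is mounted at the origin on a cart in front of the work surface, level with it; the furniture and walls round the work are solid. World frame = base frame: x ahead of the robot, y to its left, z up, the work surface at z = 0. Lengths are in mm, angles in rad, forces in N, time in s.
With the tool pointing down it reaches from about 300 to 875 mm from the base axis. Payload 6.4 kg.
Tool frame: the origin (TCP) lies at the very end of the fingers, on their centre line; the grasp point (between the pads) lies 19 mm behind it (grip_depth is the distance from the TCP to the grasp point, in mm); x points along the fingers, z is the direction in which the jaws open and shut, and the axes are right-handed (so a half turn about x gives the same grasp; the last joint's range is limited). The gripper opens to 85 mm and grips with 20 to 120 N. Pads are 22 mm wide; open, the fingers measure 114 mm over their backs; the gripper's body (76 mm by 85 mm) begins 54 mm behind the grasp point. The pads swing forward as they close: fully open they stand 13 mm farther back than shut.
Start: joints at [-1.488, 0.181, 1.607, -0, 1.354, -0.206], TCP at [163.777, -551.197, 231.288] pointing down, gripper open.
Joint ranges: [-2.99, 2.99], [-0.89, 2.07], [0.3, 2.58], [-1.14, 4.28], [0, 2.63], [-3.12, 3.12]. Speed limits (rad/s): [2.57, 2.57, 3.01, 3.14, 3.14, 3.14].

### API

Orientations are given as [roll, pitch, yaw] about the fixed x, y, z axes, in that order (R = Rz(yaw) Ry(pitch) Rx(roll)).
In Python, from bench import state, snapshot, job_done, search_frame, grip_depth gives the robot as it stands. The module is installed in compiled form; this text tells all that it offers.
- The arm moves only by the tool move_arm, never from a script. Its argument "steps" is a list that holds one entry, the list of rows, each a list of 7 numbers: the shift along the tool's x, y, z in cm, then the turn, a rotation vector about the tool's x, y, z in degrees, then the opening, from -1 (shut) to 1 (fully open), so that 0 is half open. A call has 1 to 20 rows; each row shifts and turns the commanded pose from where the row before left it, along the tool's axes as they then stand; what a row does not reach is not made up. A row lasts 1/10 s, in which the tool goes at most 50 mm and 8.59 degrees, less where a joint would pass 70% of its speed; a pose out of reach is approached as far as the arm can. A call is refused whole if a number of a shift passes 5 or a number of a turn 8.59, either way. A call with a gripper value outside its range is refused whole. The fingers move at their own pace and stop on an object; "force" is the grip in N (left out, the last holds). Time passes only in rows, so rows that do not move let the fingers close. It gives the time, the measured TCP pose, the force and the opening at its end, in the units of the state.
- state(): the state, without advancing time (a new reading comes with each control period).
- snapshot(name): name is "scene" or "top" or "wrist"; returns a dict with "color" (480x640x3 uint8, red, green, blue), "range_z" (480x640 float32, mm along the optical axis (not along the pixel's ray), 0 where there is no reading), "fx", "fy", "cx", "cy" (pixels), "world_from_camera" (4x4, takes a point from camera to world coordinates); the wrist camera has in their place "mount" (4x4, takes a point from camera to tool coordinates, whose origin is the TCP and whose axes are the tool frame's). Camera axes: x right, y down, z forward; pixel columns grow to the right and rows downward; lengths in mm; the calibration is good to about 2 mm. A picture is of the moment at which its call begins: read the wrist's pose just before it.
- job_done(): hands the job in, once; it reports no verdict.
Trained networks look in the newest picture that a camera, given by its name, has taken for a name from the list of things; names that differ only in an ending like _2 or _b are one class to them, and where a whole thing is asked for, a point or a joint stands for the part that bears it (a point fixed in the world has none). Each returns a list of dicts, best first, with "p" (0 to 1); they miss things now and then, are a little off and sometimes report something else, mostly with a low value. They report only what shows in the picture. A call takes as long as a camera call. They do not tell look-alikes from the thing itself.
- search_frame(camera, thing): "extent" ([left, top, width, height] in pixels, round what is visible of it).
The state is a dict: "t": time; "q": joint angles; "qd": joint speeds; "tau": joint torques, N m; "eef_pos": TCP position; "tcp_rot": TCP orientation; "ft_force": force on the tool from outside, world axes, zero at the start; "torque": the same for the moment, N m; "width": opening from 0.0 (shut) to 1.0 (fully open).
Only numpy, scipy, OpenCV 4.12 (cv2) and the standard library are available. Lean on these libraries where they do the work, as an engineer would, in place of code of your own. Each camera call takes 0.05 s, during which the arm holds its last target.

## Working session

There is one attempt and no reset: what is moved stays moved. The work goes in short steps, Python scripts to look and compute and a tool call to move; the robot and the scene stay as the last step left them, time stands still between calls to the robot, and variables do not carry over. Pictures are saved under pics/ and viewed, and the job is handed in when it is done.

Besides the shell and the picture viewer there is one more tool, called by a JSON object that holds its "api" and its "payload", one argument or row to a line. move_arm: Moves the arm, as the interface text tells. Its arguments: {"type":"object","properties":{"steps":{"type":"array","items":{"type":"array","items":{"type":"array","items":{"type":"number"}}}},"force":{"type":"number"}},"required":["steps"]}

```bash
mkdir -p pics; cat > h.py <<'E'
import numpy as np, cv2
from bench import state, snapshot, job_done, search_frame, grip_depth
def save(s,n): cv2.imwrite('pics/'+n,cv2.cvtColor(s['color'],cv2.COLOR_RGB2BGR))
def world(s,T=None):
    v,u=np.mgrid[:480,:640]; z=s['range_z']
    P=np.stack([(u-s['cx'])/s['fx']*z,(v-s['cy'])/s['fy']*z,z,np.ones_like(z)],-1)
    T=s['world_from_camera'] if T is None else T
    W=(P@np.array(T).T)[...,:3]; W[z==0]=np.nan
    return W
E
python3 - <<'E'
from h import *
print(state())
for c in ['scene','top']:
    s=snapshot(c); save(s,c+'1.png'); np.save(c+'.npy',world(s)); np.save(c+'c.npy',s['color'])
    for t in ['brown_top_wheel','brown_lift','green_lift','tray']:
        print(c,t,[(np.round(d['p'],2),np.round(d['extent'])) for d in search_frame(c,t)])
print(grip_depth() if callable(grip_depth) else grip_depth)
E
```

```text
{'t': 0.0, 'q': array([-1.48829578e+00,  1.81522999e-01,  1.60800686e+00,  3.47349040e-05,
        1.35379073e+00, -2.06308737e-01]), 'qd': array([-0.00044545,  0.00118129, -0.00056389,  0.00219521, -0.00046529,
        0.00195217]), 'tau': array([-2.10074982e-04, -4.44872403e+01, -3.51336801e+01, -2.34669606e-04,
        9.37944045e-03,  1.48912648e-05]), 'eef_pos': array([ 163.74297761, -550.62354879,  230.39484783]), 'tcp_rot': array([2.91566347, 1.56906805, 1.63366892]), 'ft_force': array([1.10903209, 0.04237123, 0.06200403]), 'torque': array([ 0.02271988, -0.00928595, -0.04982233]), 'width': 0.9984202059026053}
scene brown_top_wheel []
scene brown_lift []
scene green_lift []
scene tray [(np.float64(0.68), array([174., 280.,  85.,  69.]))]
top brown_top_wheel [(np.float64(0.77), array([435., 256.,  23.,  28.])), (np.float64(0.71), array([470., 199.,  28.,  24.])), (np.float64(0.65), array([431., 204.,  31.,  24.]))]
top brown_lift [(np.float64(0.56), array([367., 232.,  24.,  23.]))]
top green_lift []
top tray [(np.float64(0.96), array([169., 175.,  78.,  77.]))]
18.700000000000003
```

View pics/scene1.png

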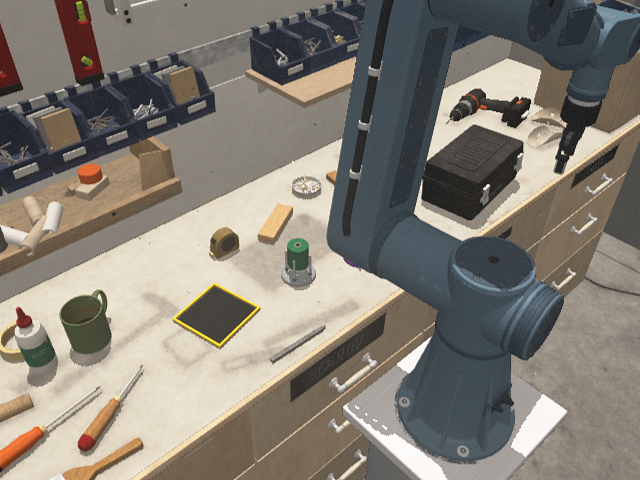

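View pics/top1.png

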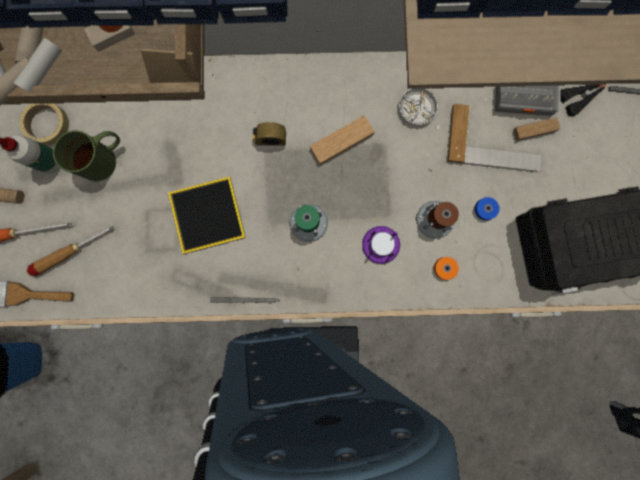

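The top view shows the brown stack at (446,214), green at (307,217), a purple-based look-alike at (381,244), a blue disc at (487,208), an orange one at (446,268), and the tray at (206,214). The brown stack on the grey base fits the description. Next I'll measure it and enlarge it.

```bash
python3 - <<'E'
from h import *
W=np.load('top.npy'); c=np.load('topc.npy')
hsv=cv2.cvtColor(c,cv2.COLOR_RGB2HSV)
def blob(n,box,f):
    x,y,w,h=box; m=np.zeros((480,640),bool); m[y:y+h,x:x+w]=f[y:y+h,x:x+w]
    P=W[m]; P=P[~np.isnan(P[:,0])]
    print(n,m.sum(),'med',np.median(P,0).round(1),'pct z',np.percentile(P[:,2],[5,50,95]).round(1),'lo',np.percentile(P,2,axis=0).round(1),'hi',np.percentile(P,98,axis=0).round(1)); return P
Z=W[...,2]
for n,b in dict(brown=(415,190,50,55),green=(285,195,50,50),purple=(355,220,55,50),blue=(470,190,35,35),orange=(430,250,35,40)).items():
    P=blob(n,b,Z>10)
    top=P[P[:,2]>np.nanpercentile(P[:,2],97)-8]
    (cx,cy),r=cv2.minEnclosingCircle(top[:,:2].astype(np.float32)); print('  top',len(top),top.mean(0).round(1),'circ',round(cx,1),round(cy,1),round(r,1))
H,S,V=hsv[...,0],hsv[...,1],hsv[...,2]
m=((H>20)&(H<35)&(S>150)&(V>100)); m[:160]=0;m[265:]=0;m[:,:150]=0;m[:,260:]=0
P=W[m];P=P[~np.isnan(P[:,0])]; print('rim',len(P),P.mean(0),cv2.minAreaRect(P[:,:2].astype(np.float32)))
m2=(V<50);m2[:180]=0;m2[250:]=0;m2[:,:170]=0;m2[:,245:]=0
P=W[m2];P=P[~np.isnan(P[:,0])]; print('floor',len(P),P.mean(0),cv2.minAreaRect(P[:,:2].astype(np.float32)))
cv2.imwrite('pics/crop1.png',cv2.resize(cv2.cvtColor(c,cv2.COLOR_RGB2BGR)[180:290,350:510],None,fx=5,fy=5,interpolation=cv2.INTER_CUBIC))
E
```

```text
brown 969 med [ 482.4 -290.4   89.5] pct z [10.5 89.5 95.7] lo [ 452.  -320.9   10.2] hi [ 516.9 -265.1   96.6]
  top 493 [ 486.7 -298.5   93.7] circ 486.7 -298.9 25.0
green 836 med [480.9 -21.7  94.1] pct z [10.4 94.1 98.2] lo [452.2 -54.8  10.2] hi [511.5  14.5  98.9]
  top 481 [486.5 -20.4  96. ] circ 487.0 -20.4 24.8
purple 814 med [ 433.3 -175.8   34.5] pct z [10.3 34.5 55.4] lo [ 400.1 -210.9   10.1] hi [ 467.9 -142.6   71.4]
  top 33 [ 434.7 -177.9   71.1] circ 434.0 -177.4 32.3
blue 433 med [ 506.6 -409.7   20. ] pct z [16.4 20.  22.7] lo [ 484.8 -432.7   14. ] hi [ 529.  -387.8   23.8]
  top 416 [ 506.8 -410.7   20.1] circ 506.6 -411.3 25.6
orange 443 med [ 379.3 -314.3   20.3] pct z [17.1 20.3 23. ] lo [ 357.6 -337.2   14.5] hi [ 401.1 -291.6   23.8]
  top 432 [ 379.4 -314.7   20.3] circ 379.2 -315.3 25.2
rim 624 [506.03227276 201.29334639   9.17100646] ((509.69085693359375, 202.69839477539062), (139.81211853027344, 139.40652465820312), 13.557032585144043)
floor 3145 [510.56930496 203.47458636   4.50842817] ((511.0964660644531, 203.6751708984375), (125.42450714111328, 124.93362426757812), 13.499956130981445)
```

View pics/crop1.png

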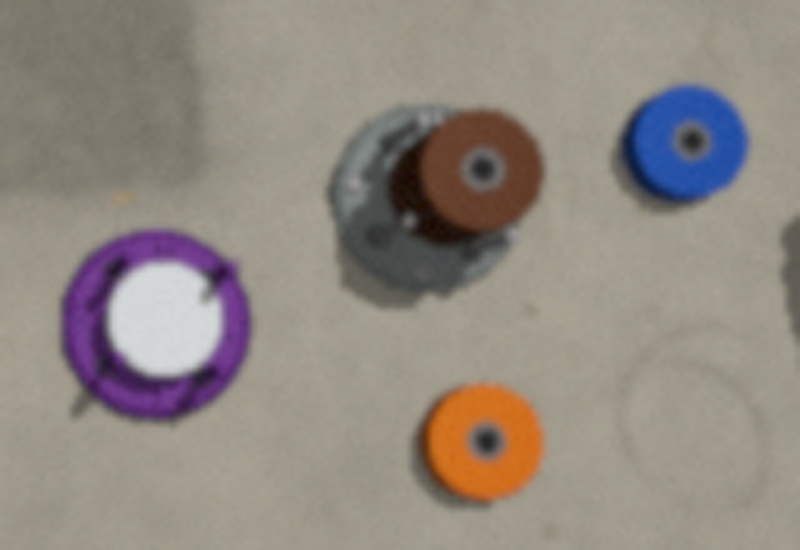

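The crop confirms it: the reddish-brown wheel sits on a grey base, the purple base carries a white disc, and the blue and orange discs lie loose on the bench. The brown top face is at z≈94 with its centre near (487,-299) and radius 25, which matches the given sizes.

```bash
cat >> h.py <<'E'
from scipy.spatial.transform import Rotation as Ro
def rot(st): return Ro.from_euler('xyz',st['tcp_rot']).as_matrix()
def togo(p):
    st=state(); R=rot(st); d=np.array(p)-st['eef_pos']; print('pos',st['eef_pos'].round(1),'tool shift cm',(R.T@d/10).round(2)); print(R.round(3))
    # rotvec making x axis straight down, in tool frame
    x=R[:,0]; ax=np.cross(x,[0,0,-1]); print('level rotvec deg',np.degrees(R.T@ax).round(2), 'ft',st['ft_force'].round(1),'w',round(st['width'],3),'t',st['t'])
E
python3 -c "
from h import *
togo([487,-299,200])"
```

```text
pos [ 163.8 -551.2  231.2] tool shift cm [  3.13  38.17 -14.97]
[[-0.     0.959  0.285]
 [ 0.     0.285 -0.959]
 [-1.    -0.    -0.   ]]
level rotvec deg [-0.   -0.01  0.  ] ft [ 0.4 -0.2 -0.1] w 0.999 t 0.5
```

```bash
python3 -c "
from h import *
W=np.load('top.npy');m=(W[...,2]>40)&(W[...,1]<-440)&(W[...,0]<620)&(W[...,0]>150)
P=W[m];print(P.min(0),P.max(0),np.percentile(P[:,2],[50,99]))"
```

```text
[ 150.05583156 -698.40057      40.0431951 ] [ 535.92835875 -468.9509163   341.14258765] [126.0730786 317.0102777]
```

{"api": "move_arm", "payload": {
  "steps": [
    [[0, 3.2, -1.25, 0, 0, 0, 1], [0, 3.2, -1.25, 0, 0, 0, 1], [0, 3.2, -1.25, 0, 0, 0, 1], [0, 3.2, -1.25, 0, 0, 0, 1], [0, 3.2, -1.25, 0, 0, 0, 1], [0, 3.2, -1.25, 0, 0, 0, 1], [0, 3.2, -1.25, 0, 0, 0, 1], [0, 3.2, -1.25, 0, 0, 0, 1], [0, 3.2, -1.25, 0, 0, 0, 1], [0, 3.2, -1.25, 0, 0, 0, 1], [0, 3.2, -1.25, 0, 0, 0, 1], [0, 3, -1.2, 0, 0, 0, 1], [0, 0, 0, 0, 0, 0, 1], [0, 0, 0, 0, 0, 0, 1]]
  ]
}}

```text
t: 1.9
eef_pos: [487.7, -298.6, 231.2]
tcp_rot: [-1.521, 1.57, -2.802]
ft_force: [-0.7, -0.5, -0.3]
width: 1.001
```

```bash
python3 - <<'E'
from h import *
togo([487,-299,79])
st=state(); s=snapshot('wrist'); save(s,'w1.png')
T=np.eye(4);T[:3,:3]=rot(st);T[:3,3]=st['eef_pos']; W=world(s,T@s['mount']); np.save('w.npy',W)
print([(d['p'],d['extent']) for d in search_frame('wrist','brown_top_wheel')])
m=(W[...,2]>80)&(W[...,2]<110)&(np.hypot(W[...,0]-487,W[...,1]+299)<40)
P=W[m]; print(m.sum(),P.mean(0),np.percentile(P[:,2],[5,50,95])); print(cv2.minEnclosingCircle(P[P[:,2]>90][:,:2].astype(np.float32)))
E
```

```text
pos [ 487.7 -298.6  231.2] tool shift cm [15.22 -0.07  0.02]
[[-0.     0.958  0.287]
 [-0.     0.287 -0.958]
 [-1.    -0.     0.   ]]
level rotvec deg [-0.    0.    0.02] ft [-0.7 -0.5 -0.3] w 1.001 t 1.9
[(0.85, [411.3, 190.0, 59.6, 55.2]), (0.82, [281.6, 278.7, 50.6, 57.4]), (0.73, [286.2, 187.4, 67.9, 69.2])]
3579 [ 490.0680792  -299.78432063   92.8795169 ] [91.58239033 93.11003032 94.28530846]
((488.5195617675781, -300.22869873046875), 25.246618270874023)
```

View pics/w1.png

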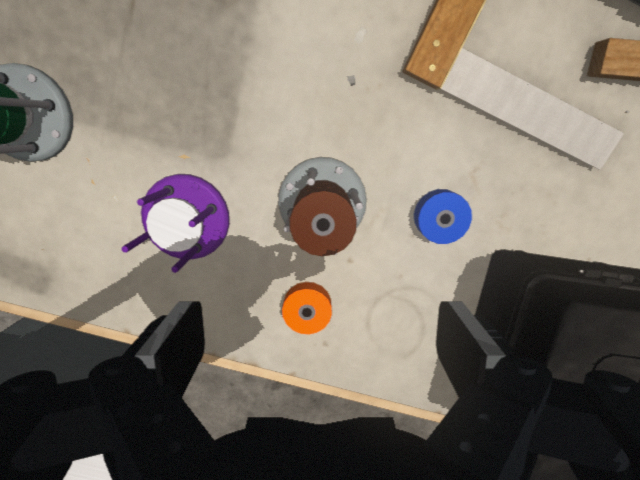

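The wrist view shows the brown wheel at (323,222), on the grey base and between the jaws. Its depth agrees with the top camera within 2 mm, giving (488,-299.5) with the top at about 93.5. I'll descend to TCP z≈79.

{"api": "move_arm", "payload": {
  "steps": [
    [[3, 0, 0.1, 0, 0, 0, 1], [3, 0, 0, 0, 0, 0, 1], [3, 0, 0, 0, 0, 0, 1], [2, 0, 0, 0, 0, 0, 1], [1.5, 0, 0, 0, 0, 0, 1], [1, 0, 0, 0, 0, 0, 1], [0.8, 0, 0, 0, 0, 0, 1], [0.5, 0, 0, 0, 0, 0, 1], [0.4, 0, 0, 0, 0, 0, 1], [0, 0, 0, 0, 0, 0, 1], [0, 0, 0, 0, 0, 0, 1]]
  ]
}}

```text
t: 3.1
eef_pos: [488.0, -300.2, 79.8]
tcp_rot: [0.502, 1.57, -0.78]
ft_force: [0.3, -0.3, -0.8]
width: 1.0
```

```bash
python3 - <<'E'
from h import *
W=np.load('w.npy'); P=W[300:480][:, :]; 
for r in [(300,370,140,205),(300,370,440,500)]:
    Q=W[r[0]:r[1],r[2]:r[3]].reshape(-1,3); Q=Q[Q[:,2]>200]; print(len(Q),np.percentile(Q,[1,50],axis=0).round(1))
togo([487.8,-299.5,79])
s=snapshot('wrist'); save(s,'w2.png')
E
```

```text
3627 [[ 467.  -260.2  245.1]
 [ 483.5 -254.5  264.1]]
3468 [[ 492.1 -349.5  247.3]
 [ 510.  -338.7  265.1]]
pos [ 488.  -300.2   79.8] tool shift cm [ 0.08  0.01 -0.08]
[[ 0.001  0.959  0.285]
 [-0.001  0.285 -0.959]
 [-1.     0.     0.001]]
level rotvec deg [ 0.    0.04 -0.02] ft [ 0.3 -0.3 -0.8] w 1.0 t 3.1
```

View pics/w2.png

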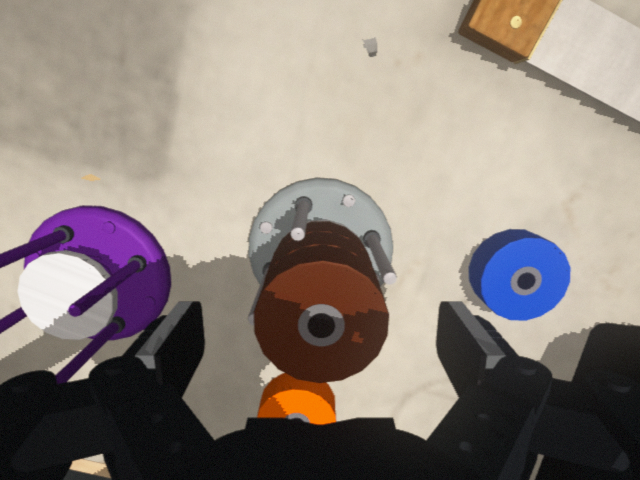

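Measured on the pads, the open tips stand about 14 mm behind the TCP. I'll close partly and measure the tip height before setting the depth.

{"api": "move_arm", "payload": {
  "steps": [
    [[0, 0, -0.08, 0, 0, 0, 0.4], [0, 0, 0, 0, 0, 0, 0.4], [0, 0, 0, 0, 0, 0, 0.4], [0, 0, 0, 0, 0, 0, 0.4], [0, 0, 0, 0, 0, 0, 0.4]]
  ],
  "force": 30
}}

```text
t: 3.65
eef_pos: [487.4, -299.3, 79.3]
tcp_rot: [0.469, 1.571, -0.813]
ft_force: [0.1, -0.0, -0.1]
width: 0.704
```

```bash
python3 - <<'E'
from h import *
togo([487.8,-299.5,76])
st=state(); s=snapshot('wrist'); save(s,'w3.png')
T=np.eye(4);T[:3,:3]=rot(st);T[:3,3]=st['eef_pos']; W=world(s,T@s['mount']); C=s['color'].max(-1)
M=(W-st['eef_pos'])@rot(st)  # tool coords
m=(abs(M[...,1])<14)&(abs(M[...,2])>27)&(abs(M[...,2])<50)&(M[...,0]>-40)&(M[...,0]<5)
for sg in (1,-1):
    Q=M[m&(M[...,2]*sg>0)]; print(len(Q),np.percentile(Q,[0,1,5,50,95,99,100],axis=0).round(1))
m=(W[...,2]>85)&(W[...,2]<105)&(np.hypot(M[...,1],M[...,2])<26)
P=W[m&(C>40)]; print(len(P),np.median(P[:,2]),cv2.minEnclosingCircle(P[:,:2].astype(np.float32)))
E
```

```text
pos [ 487.4 -299.3   79.3] tool shift cm [0.33 0.03 0.03]
[[ 0.     0.959  0.285]
 [-0.     0.285 -0.959]
 [-1.     0.     0.   ]]
level rotvec deg [ 0.  0. -0.] ft [ 0.1 -0.  -0.1] w 0.704 t 3.65
2840 [[-40.  -10.7  29.4]
 [-39.7  -9.8  29.6]
 [-38.5  -8.   29.6]
 [-25.8   7.7  30. ]
 [ -9.4  12.   42. ]
 [ -6.   12.2  43.1]
 [ -4.   12.6  43.6]]
2841 [[-40.  -11.2 -43.9]
 [-39.7  -9.7 -43.3]
 [-38.4  -7.8 -42. ]
 [-25.8   7.6 -30.2]
 [ -9.3  12.  -29.8]
 [ -5.8  12.2 -29.7]
 [ -3.5  12.6 -29.5]]
13008 93.09277228590277 ((488.4538879394531, -300.1062316894531), 25.218690872192383)
```

View pics/w3.png

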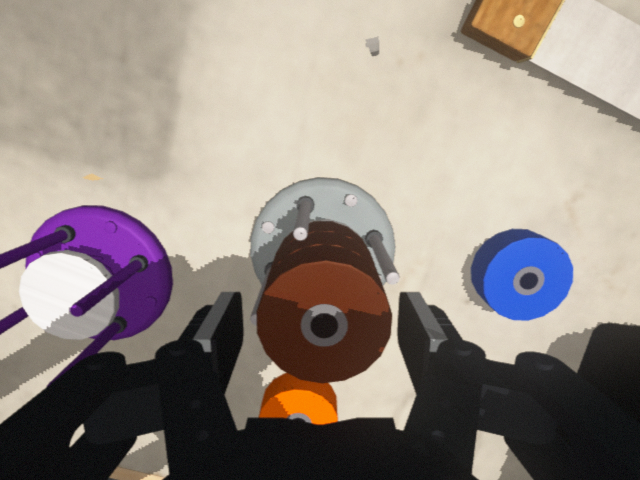

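The wheel sits centred between the jaws at (323,325). The tips are 4–6 mm behind the TCP here, so about 4 mm at 50 mm opening. I'll lower 2 mm, which puts the tips about 12 mm below the top face, then grip and lift gently.

{"api": "move_arm", "payload": {
  "steps": [
    [[0.2, 0.05, 0.05, 0, 0, 0, 0.4], [0, 0, 0, 0, 0, 0, 0.1], [0, 0, 0, 0, 0, 0, -0.2], [0, 0, 0, 0, 0, 0, -0.4], [0, 0, 0, 0, 0, 0, -0.4], [0, 0, 0, 0, 0, 0, -0.4], [0, 0, 0, 0, 0, 0, -0.4], [0, 0, 0, 0, 0, 0, -0.4]]
  ],
  "force": 40
}}

```text
t: 4.5
eef_pos: [488.0, -299.6, 77.3]
tcp_rot: [-2.688, 1.571, 2.313]
ft_force: [-0.8, -0.9, 0.1]
width: 0.568
```

{"api": "move_arm", "payload": {
  "steps": [
    [[-0.3, 0, 0, 0, 0, 0, -0.4], [-0.5, 0, 0, 0, 0, 0, -0.4], [-0.8, 0, 0, 0, 0, 0, -0.4], [-1, 0, 0, 0, 0, 0, -0.4], [-1.4, 0, 0, 0, 0, 0, -0.4], [-2, 0, 0, 0, 0, 0, -0.4], [-2, 0, 0, 0, 0, 0, -0.4], [-2, 0, 0, 0, 0, 0, -0.4], [-2, 0, 0, 0, 0, 0, -0.4], [0, 0, 0, 0, 0, 0, -0.4], [0, 0, 0, 0, 0, 0, -0.4]]
  ]
}}

```text
t: 5.6
eef_pos: [488.2, -299.8, 198.0]
tcp_rot: [0.527, 1.569, -0.755]
ft_force: [0.3, 0.3, -1.1]
width: 0.567
```

```bash
python3 - <<'E'
from h import *
togo([510.5,203.3,190])
s=snapshot('wrist'); save(s,'w4.png')
s=snapshot('top'); save(s,'t4.png'); W=world(s)
m=np.hypot(W[...,0]-487.8,W[...,1]+299.5)<20
print(np.nanpercentile(W[m][:,2],[5,25,50,75,95]))
E
```

```text
pos [ 488.2 -299.8  198. ] tool shift cm [  0.75  16.46 -47.59]
[[ 0.001  0.959  0.285]
 [-0.001  0.285 -0.959]
 [-1.     0.001  0.001]]
level rotvec deg [ 0.    0.08 -0.04] ft [ 0.3  0.3 -1.1] w 0.567 t 5.6
[554.29822428 556.1947139  557.26266273 558.06372928 558.9946624 ]
```

View pics/w4.png

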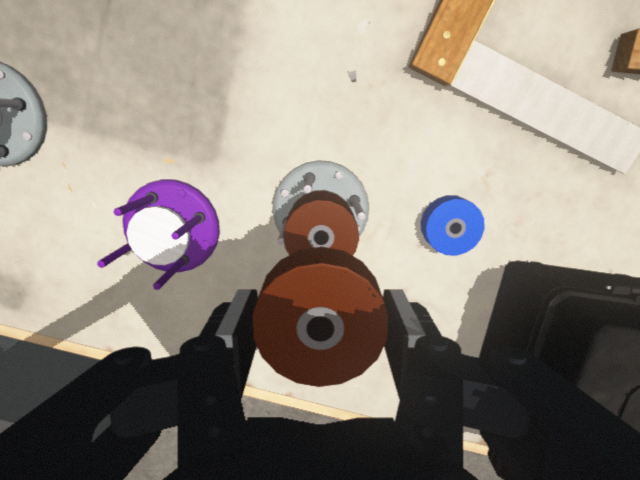

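One wheel is held at (320,328), and the next brown wheel has risen in the dispenser at (320,237). I'll carry it to the tray at this height.

{"api": "move_arm", "payload": {
  "steps": [
    [[0, 0.35, -1, 0, 0, 0, -0.4], [0, 0.7, -2, 0, 0, 0, -0.4], [0, 1.04, -3, 0, 0, 0, -0.4], [0, 1.04, -3, 0, 0, 0, -0.4], [0, 1.04, -3, 0, 0, 0, -0.4], [0, 1.04, -3, 0, 0, 0, -0.4], [0, 1.04, -3, 0, 0, 0, -0.4], [0, 1.04, -3, 0, 0, 0, -0.4], [0, 1.04, -3, 0, 0, 0, -0.4], [0, 1.04, -3, 0, 0, 0, -0.4], [0, 1.04, -3, 0, 0, 0, -0.4], [0, 1.04, -3, 0, 0, 0, -0.4], [0, 1.04, -3, 0, 0, 0, -0.4], [0, 1.04, -3, 0, 0, 0, -0.4], [0, 1.04, -3, 0, 0, 0, -0.4], [0, 1.04, -3, 0, 0, 0, -0.4], [0, 0.6, -1.8, 0, 0, 0, -0.4], [0, 0.3, -0.8, 0, 0, 0, -0.4], [0, 0, 0, 0, 0, 0, -0.4], [0, 0, 0, 0, 0, 0, -0.4]]
  ]
}}

```text
t: 7.7
eef_pos: [510.2, 203.5, 197.0]
tcp_rot: [-1.208, 1.57, -2.49]
ft_force: [0.3, 0.1, 0.1]
width: 0.563
```

```bash
python3 - <<'E'
from h import *
togo([510.5,203.3,30])
st=state(); s=snapshot('wrist'); save(s,'w5.png')
T=np.eye(4);T[:3,:3]=rot(st);T[:3,3]=st['eef_pos']; W=world(s,T@s['mount']); M=(W-st['eef_pos'])@rot(st)
hsv=cv2.cvtColor(s['color'],cv2.COLOR_RGB2HSV)
m=(abs(M[...,2])<23)&(abs(M[...,1])<40)&(M[...,0]>-30)&(M[...,0]<0)&(s['color'][...,0]>60)
Q=M[m]; print(len(Q),np.percentile(Q,[1,50,99],axis=0).round(1))
q=Q[abs(Q[:,0]-np.median(Q[:,0]))<5]; A=np.c_[q[:,1:],np.ones(len(q))]; print('plane slope',np.linalg.lstsq(A,q[:,0],rcond=None)[0])
s=snapshot('top'); save(s,'t5.png'); W=world(s)
m=np.hypot(W[...,0]-487.8,W[...,1]+299.5)<20
print('stack',np.nanpercentile(W[m][:,2],[5,25,50,75,95]))
m=np.hypot(W[...,0]-487,W[...,1]+20.4)<20
print('green',np.nanpercentile(W[m][:,2],[5,50,95]))
E
```

```text
pos [510.2 203.5 197. ] tool shift cm [16.7   0.04  0.02]
[[-0.001  0.958  0.285]
 [-0.     0.285 -0.958]
 [-1.    -0.001  0.   ]]
level rotvec deg [-0.    0.02  0.04] ft [0.3 0.1 0.1] w 0.563 t 7.7
13231 [[-16.6 -22.1 -22. ]
 [-15.2   4.    0.8]
 [ -3.3  24.9  22. ]]
plane slope [ 8.05706618e-03  1.31076364e-03 -1.52444098e+01]
stack [10.9448965  92.31575762 93.56125975 94.67650565 96.10951912]
green [93.5992953  96.22856818 98.6965689 ]
```

View pics/w5.png

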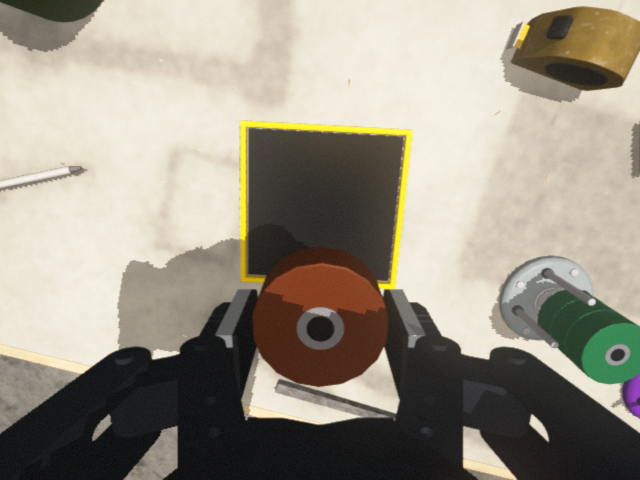

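The wheel is level in the fingers, with its underside about 4.5 mm below the TCP. The brown stack is back at 93.6 and green is unchanged at 96. Expected touchdown is at TCP z≈8.5.

{"api": "move_arm", "payload": {
  "steps": [
    [[1, 0, 0, 0, 0, 0, -0.4], [2, 0, 0, 0, 0, 0, -0.4], [3, 0, 0, 0, 0, 0, -0.4], [3, 0, 0, 0, 0, 0, -0.4], [3, 0, 0, 0, 0, 0, -0.4], [2, 0, 0, 0, 0, 0, -0.4], [1.5, 0, 0, 0, 0, 0, -0.4], [1, 0, 0, 0, 0, 0, -0.4], [0.7, 0, 0, 0, 0, 0, -0.4], [0.5, 0, 0, 0, 0, 0, -0.4], [0.3, 0, 0, 0, 0, 0, -0.4], [0, 0, 0, 0, 0, 0, -0.4], [0, 0, 0, 0, 0, 0, -0.4]]
  ]
}}

```text
t: 9.1
eef_pos: [511.2, 203.8, 17.9]
tcp_rot: [1.456, 1.57, 0.174]
ft_force: [-0.3, -0.4, 0.6]
width: 0.565
```

{"api": "move_arm", "payload": {
  "steps": [
    [[0.2, 0, 0, 0, 0, 0, -0.4], [0.2, 0, 0, 0, 0, 0, -0.4], [0, 0, 0, 0, 0, 0, -0.4], [0, 0, 0, 0, 0, 0, -0.4]]
  ]
}}

```text
t: 9.5
eef_pos: [510.7, 203.7, 13.2]
tcp_rot: [-1.724, 1.571, -3.006]
ft_force: [0.4, -0.1, -0.9]
width: 0.565
```

{"api": "move_arm", "payload": {
  "steps": [
    [[0.15, 0, 0, 0, 0, 0, -0.4], [0.15, 0, 0, 0, 0, 0, -0.4], [0, 0, 0, 0, 0, 0, -0.4], [0, 0, 0, 0, 0, 0, -0.4]]
  ]
}}

```text
t: 9.9
eef_pos: [510.7, 203.7, 10.2]
tcp_rot: [-1.741, 1.571, -3.023]
ft_force: [-0.4, -0.3, -0.9]
width: 0.562
```

{"api": "move_arm", "payload": {
  "steps": [
    [[0.1, 0, 0, 0, 0, 0, -0.4], [0, 0, 0, 0, 0, 0, -0.4], [0, 0, 0, 0, 0, 0, -0.4]]
  ]
}}

```text
t: 10.2
eef_pos: [510.7, 203.7, 9.3]
tcp_rot: [-1.298, 1.571, -2.58]
ft_force: [-0.4, 0.1, 0.1]
width: 0.563
```

{"api": "move_arm", "payload": {
  "steps": [
    [[0.1, 0, 0, 0, 0, 0, -0.4], [0, 0, 0, 0, 0, 0, -0.4], [0, 0, 0, 0, 0, 0, -0.4]]
  ]
}}

```text
t: 10.5
eef_pos: [510.7, 203.7, 8.3]
tcp_rot: [-1.981, 1.571, 3.02]
ft_force: [0.4, -0.1, 0.2]
width: 0.567
```

{"api": "move_arm", "payload": {
  "steps": [
    [[0.05, 0, 0, 0, 0, 0, -0.4], [0, 0, 0, 0, 0, 0, -0.4], [0, 0, 0, 0, 0, 0, -0.4]]
  ]
}}

```text
t: 10.8
eef_pos: [510.8, 203.7, 8.1]
tcp_rot: [-0.516, 1.571, -1.798]
ft_force: [-2.4, -1.0, 5.5]
width: 0.568
```

The wrist now reads 5.5 N at z 8.1, so the wheel is touching the floor. I'll release slowly and retreat.

{"api": "move_arm", "payload": {
  "steps": [
    [[0, 0, 0, 0, 0, 0, 0.15], [0, 0, 0, 0, 0, 0, 0.2], [0, 0, 0, 0, 0, 0, 0.3], [0, 0, 0, 0, 0, 0, 0.45], [0, 0, 0, 0, 0, 0, 0.6], [0, 0, 0, 0, 0, 0, 0.7], [0, 0, 0, 0, 0, 0, 0.7], [-0.5, 0, 0, 0, 0, 0, 0.7], [-1, 0, 0, 0, 0, 0, 0.7], [-2, 0, 0, 0, 0, 0, 0.7], [-3, 0, 0, 0, 0, 0, 0.7], [-3, 0, 0, 0, 0, 0, 0.7], [-3, 0, 0, 0, 0, 0, 0.7], [-3, 0, 0, 0, 0, 0, 0.7], [-2, 0, 0, 0, 0, 0, 0.7], [0, 0, 0, 0, 0, 0, 0.7], [0, 0, 0, 0, 0, 0, 0.7]]
  ]
}}

```text
t: 12.5
eef_pos: [510.8, 203.7, 183.4]
tcp_rot: [1.445, 1.569, 0.163]
ft_force: [0.4, 0.3, -0.4]
width: 0.851
```

```bash
python3 - <<'E'
from h import *
togo([510.5,203.3,30])
st=state(); s=snapshot('wrist'); save(s,'w6.png')
T=np.eye(4);T[:3,:3]=rot(st);T[:3,3]=st['eef_pos']; W=world(s,T@s['mount'])
m=(W[...,2]>17)&(W[...,2]<40)&(np.hypot(W[...,0]-510,W[...,1]-203)<45)
P=W[m]; print(P.mean(0),cv2.minEnclosingCircle(P[:,:2].astype(np.float32)))
print('slope',np.linalg.lstsq(np.c_[P[:,:2]-P[:,:2].mean(0),np.ones(len(P))],P[:,2],rcond=None)[0])
s=snapshot('top'); save(s,'t6.png'); W=world(s)
for n,c in dict(brown=(487.8,-299.5),green=(487,-20.4)).items():
    m=np.hypot(W[...,0]-c[0],W[...,1]-c[1])<18
    print(n,np.nanpercentile(W[m][:,2],[25,50,75]))
E
```

```text
pos [510.8 203.7 183.4] tool shift cm [15.34 -0.07  0.03]
[[ 0.001  0.959  0.285]
 [ 0.     0.285 -0.959]
 [-1.     0.001  0.   ]]
level rotvec deg [-0.    0.01 -0.08] ft [ 0.4  0.3 -0.4] w 0.851 t 12.5
[512.21798136 204.26446934  23.40610036] ((511.31976318359375, 204.05801391601562), 25.02557945251465)
slope [-7.95054407e-03 -4.31135422e-03  2.34061004e+01]
brown [92.87503216 93.89525895 94.95241257]
green [95.11392693 96.27494987 97.34271701]
```

View pics/w6.png

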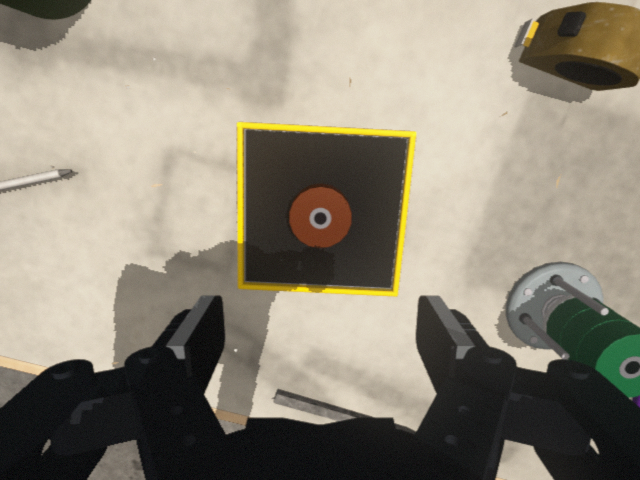

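View pics/t6.png

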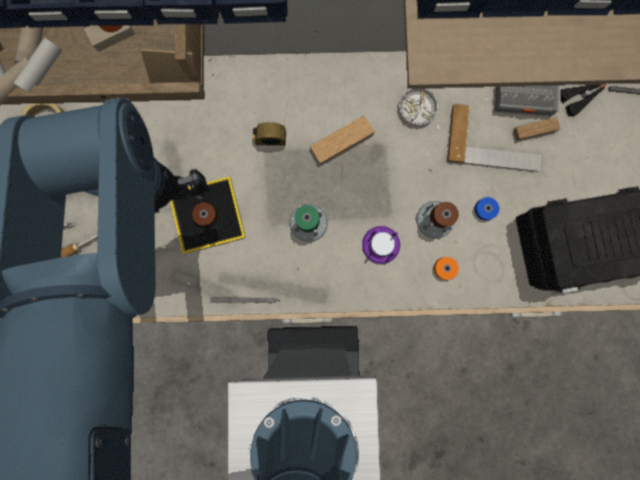

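The wheel lies flat in the tray's centre, at (320,217) in the wrist view and (204,213) in the top view. The brown and green stacks stand as they should, and the gripper is clear.

```bash
python3 -c "
from h import *
print(job_done())"
```

```text
the job is handed in; nothing more can be done
None
```

I took the top brown wheel out of its dispenser and carried it to the tray above the green stack. I lowered it until the wrist force read 5.5 N on the floor, released it, and backed off. The job was handed in at about 12.6 s.

What the last checks showed:
- **Wheel in the tray:** its centre is at (511,204), within about 2 mm of the tray centre. It lies flat (about 0.5°), with its top at 23.4 mm against an expected 24 mm.
- **Brown stack:** its top is back at 93.9 mm, where it was at the start (93.7 mm), so the next wheel has risen. I did not read the platform's height directly.
- **Green stack:** unchanged at 96 mm.
- **Gripper:** clear of everything, with the wrist force near zero.

The top and wrist cameras disagreed by 1–2 mm on the brown wheel's position, which is within the stated calibration. No check failed.

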